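# Put up the cheese sign on the market counter

## Robot

A 6-joint arm with a two-finger parallel gripper is mounted at the origin on the work surface. World frame = base frame: x ahead of the robot, y to its left, z up, the work surface at z = 0. Lengths are in mm, angles in degrees, forces in N, time in s.
With the tool pointing down it reaches from about 350 to 775 mm from the base axis. Payload 7.3 kg.
Tool frame: the origin (TCP) lies at the very end of the fingers, on their centre line; the grasp point (between the pads) lies grip_point_offset behind it (grip_point_offset is the distance from the TCP to the grasp point, in mm); z points along the fingers, y is the line along which they close (so a half turn about z gives the same grasp; the last joint's range is limited). The gripper opens to 92 mm and grips with 3 to 60 N. Pads are 19 mm wide; open, the fingers measure 130 mm over their backs; the gripper's body (75 mm by 190 mm) begins 47 mm behind the grasp point.
Start: joints at [62.51, 19.595, 87.324, -0, 73.075, -8.365], TCP at [171.995, 496.047, 226.741] pointing down, gripper open.
Joint ranges: [-145.02, 145.02], [-44.19, 115.74], [2.07, 154.8], [-57.11, 237.11], [16.16, 152.29], [-177.93, 177.93]. Speed limits (degrees/s): [147.25, 147.25, 180, 180, 180, 180].

## Interface

Orientations are given as a 3x3 rotation matrix whose columns are the frame's x, y, z axes.
In Python, from cell import * gives the robot as it stands.
- The arm moves only by the shell command python3 -m inch 'ROWS'. ROWS is JSON, a list that holds one entry, the list of rows, each a list of 7 numbers: the shift along the world's x, y, z in units of 20 cm (1.0 is 20 cm), then the turn, a rotation vector about the world's x, y, z in units of pi/4 rad (1.0 is pi/4 rad), then the opening, from 0 (shut) to 1 (fully open). In form: [[[x, y, z, rx, ry, rz, gripper], ...]]. A call has 1 to 5 rows; each row is the pose to reach, as a shift and turn from the pose commanded when the call began; what a row does not reach only later rows make up. A row lasts 1/8 s, in which the tool goes at most 62.5 mm and 10.7 degrees, less where a joint would pass 70% of its speed; a pose out of reach is approached as far as the arm can. A call with a number of a shift or a turn outside -1 to 1 is refused whole. A call with a gripper value outside its range is refused whole. The fingers move at their own pace and stop on an object; the grip force is fixed at half the most. Time passes only in rows, so rows that repeat a pose let the fingers close. It gives the time, the measured TCP pose, the force, the opening and the grip force at its end, in the units of the state.
- get_obs(): the state, without advancing time (a new reading comes with each control period).
- snapshot(name): name is "scene" or "top" or "wrist"; returns (picture, depth): 400x640x3 uint8, red, green, blue; 400x640 float32, mm along the optical axis (not along the pixel's ray), 0 where there is no reading.
- camera_params(name): a dict with "K" (3x3 intrinsics, pixels), "k1" (the pictures are not rectified: a ray, as slopes to the right and down, at radius r is drawn at 1 + k1 r^2 times it, then the intrinsics apply), "cam_to_world" (4x4, takes a point from camera to world coordinates); the wrist camera has in their place "hand_eye" (4x4, takes a point from camera to tool coordinates, whose origin is the TCP and whose axes are the flange's). Camera axes: x right, y up, looking along -z (the intrinsics and any distortion apply to the point x, -y, -z); pixel columns grow to the right and rows downward; lengths in mm; the calibration is good to about 2 mm. A picture is of the moment at which its call begins: read the wrist's pose just before it. camera_params takes no time and is no camera call.
- sign_off(): hands the job in; it is judged then, once.
Trained networks look in the newest picture that a camera, given by its name, has taken for a name from the list of things; names that differ only in an ending like _2 or _b are one class to them, and where a whole thing is asked for, a point or a joint stands for the part that bears it (a point fixed in the world has none). Each returns a list of dicts, best first, with "p" (0 to 1); they miss things now and then, are a little off and sometimes report something else, mostly with a low value. They report only what shows in the picture. A call takes as long as a camera call. They do not tell look-alikes from the thing itself.
- silhouettes(camera, query): "region" (400x640 bool, what is visible of it) and "extent" ([left, top, right, bottom] as shares, 0 to 1, of the picture: columns of its width, rows of its height, round what is visible of it).
- pinpoint(camera, query): "xy" ([column, row] as shares, 0 to 1, of the picture: columns of its width, rows of its height: a listed point, or the origin of a listed thing).
The state is a dict: "t": time; "joints": joint angles; "qvel": joint speeds; "tau": joint torques, N m; "position": TCP position; "tool_rot": TCP orientation; "ft_force": force on the tool from outside, world axes, zero at the start; "wrist_torque": the same for the moment, N m; "grip_width": finger opening in mm; "grip_force": force on a finger pad.
Only numpy, scipy, OpenCV 4.12 (cv2) and the standard library are available. Lean on these libraries where they do the work, as an engineer would, in place of code of your own. Each camera call takes 0.05 s, during which the arm holds its last target. There are 200 camera calls.

## Task

Take the cheese sign (white round on orange) off its sloping rest and stand it upright in the empty slot of the cheese display, fully home, with its picture facing the customers, that is, over the cheeses. Lower it into the slot in the gripper rather than dropping it in, then let go; leave the sweets sign in its slot and do not shift or knock over the bottles and the salt jar.

Things in the scene. Friction and masses are not known exactly. Their poses are not given: they have to be found in the camera images.
- cheese_sign: Dark wooden board 56 mm wide, 100 tall, 8 thick, 60 g; orange panel with a white disc on its picture face. Origin: middle of its bottom edge. z up the board, x out of the picture, y along its width. At the start it lies on the rest, leaning back 45 degrees towards the robot, picture up, bottom edge away from the robot, standing out about 11 mm past the rest on each side.
- cheese_slot (a point): Centre of the mouth of the empty slot in the wooden block (50 x 100 mm, top 47 mm above the counter) of the cheese display. z up; y along the slot (59 mm long), x across it (11 mm wide), x pointing over the cheeses to the customers. The slot is 25 mm deep, with a 2 mm chamfer at its mouth.
- cheese_front (a point): Middle of the customers' edge of the cheese display board, 195 mm from the slot's centre along the slot's x, at the height of the slot's mouth (47 mm).
- cheese_display: Fixed steel board, 240 x 180 x 12 mm, with three white cheese rounds (78 mm across, tops 46 mm above the counter) and the slotted wooden sign block at its robot-side end. Origin: on the counter, straight below the slot's centre; x towards the customers over the cheeses (the board runs from x = -45 to 195 mm).
- sweets_display: Fixed red board of the same size with four gold boxes (tops 42 mm above the counter) and a sign block of the same kind, whose slot already holds the sweets sign. Origin and axes as for the cheese display.
- sweets_sign: Sign of the same size with a gold square on its orange picture, standing loose in the slot of the sweets display, top 122 mm above the counter. Origin: middle of its bottom edge. To be left alone.
- sign_rest: Fixed wooden rest, 34 mm wide, that backs the lower 75 mm of the sign and slopes at 45 degrees; foot plate 120 x 80 mm. Origin: on the counter, straight below the bottom edge of the sign lying on it (that edge is 45 mm up); the slope rises towards its -x, highest wood 105 mm above the counter.
- sauce_bottle_a: Amber sauce bottle, 44 mm across, 140 mm tall, standing. Origin: middle of its underside. Bystander.
- sauce_bottle_b: Green sauce bottle, 44 mm across, 140 mm tall, standing. Origin: middle of its underside. Bystander.
- salt_jar: Terracotta salt jar, 60 mm across, 70 mm tall, standing. Origin: middle of its underside. Bystander.
Things that resemble listed ones, but are neither listed nor needed, are in the scene too. What is shaped like the cheese_sign but blue or green is not meant.

How it is judged (in metres and radians):
On the way:
1. the sign's foot is lowered at least 10 mm into the cheese slot while the fingers still hold it (z of cheese_sign in the frame of cheese_slot below -0.01 m and horizontal distance between cheese_sign and cheese_slot below 0.012 m and contact force between the fingers and cheese_sign above 0.3 N), for 0.1 s.
At the end, for the whole second after the job is handed in: The cheese sign stands at rest in the cheese display's slot: its bottom edge at least 20 mm below the slot's mouth (the slot is 25 mm deep), within 10 mm of the slot's centre, upright within 0.2 rad, picture towards the customers; the sweets sign is still in its own slot (within 15 mm of its start) (z of cheese_sign in the frame of cheese_slot below -0.02 m and horizontal distance between cheese_sign and cheese_slot below 0.01 m and angle between cheese_sign's own z axis and vertical below 0.2 rad and x of cheese_front in the frame of cheese_sign above 0.1 m and linear speed of cheese_sign below 0.03 m/s and distance of sweets_sign from where it was at the start of the episode below 0.015 m); the robot touches nothing.
It fails at once if the amber sauce bottle is knocked over or shifted by more than 30 mm (distance of sauce_bottle_a from where it was at the start of the episode above 0.03 m or angle between sauce_bottle_a's own z axis and vertical above 0.5 rad).
It fails at once if the green sauce bottle is knocked over or shifted by more than 30 mm (distance of sauce_bottle_b from where it was at the start of the episode above 0.03 m or angle between sauce_bottle_b's own z axis and vertical above 0.5 rad).
It fails at once if the salt jar is knocked over or shifted by more than 30 mm (distance of salt_jar from where it was at the start of the episode above 0.03 m or angle between salt_jar's own z axis and vertical above 0.5 rad).
It fails at once if the sweets sign is pulled up or out of its slot (moved by more than 15 mm) (distance of sweets_sign from where it was at the start of the episode above 0.015 m).
It also fails if it takes over 42 s, if anything falls off the work surface, if the arm or the gripper's body presses on something with over 40 N, if the wrist force passes 120 N, or if a joint passes its speed limit or range.

## Working session

There is one attempt and no reset: what is moved stays moved. The work goes in short steps, Python scripts to look and compute and a shell command to move; the robot and the scene stay as the last step left them, time stands still between calls to the robot, and variables do not carry over. Pictures are saved under pics/ and viewed, at most 10 in all, crops included, and the job is handed in when it is done.

```bash
ls; mkdir -p pics; cat > h.py <<'E'
from cell import *
import numpy as np, cv2
def ray2w(cam,u,v,d,obs=None):
    P=camera_params(cam);K=np.array(P["K"]);k1=P["k1"]
    a=np.stack([(np.asarray(u,float)-K[0,2])/K[0,0],(np.asarray(v,float)-K[1,2])/K[1,1]],-1)
    s=a.copy()
    for _ in range(20): s=a/(1+k1*(s**2).sum(-1,keepdims=True))
    d=np.asarray(d,float)[...,None]
    p=np.concatenate([s[...,:1]*d,-s[...,1:]*d,-d],-1)
    if cam=="wrist":
        T=np.array(P["hand_eye"]);p=p@T[:3,:3].T+T[:3,3]
        return p@np.array(obs["tool_rot"]).T+np.array(obs["position"])
    T=np.array(P["cam_to_world"]);return p@T[:3,:3].T+T[:3,3]
def cloud(cam,depth,obs=None):
    v,u=np.mgrid[0:400,0:640]
    w=ray2w(cam,u,v,depth,obs);w[depth<=0]=np.nan;return w
E
python3 - <<'E'
from h import *
o=get_obs();print(o)
im,d=snapshot("top");im2,d2=snapshot("scene")
np.savez('a.npz',top=im,topd=d,sc=im2,scd=d2)
cv2.imwrite('pics/top.png',im[:,:,::-1]);cv2.imwrite('pics/scene.png',im2[:,:,::-1])
for c,dd in(("top",d),("scene",d2)):
    W=cloud(c,dd)
    for q in("cheese_sign","sign_rest","cheese_display","sweets_sign","sweets_display","sauce_bottle_a","salt_jar"):
        for r in silhouettes(c,q)[:4]:
            m=r["region"]&(dd>0)
            vv,uu=np.nonzero(r["region"])
            print(c,q,round(r["p"],2),uu.mean().round(),vv.mean().round(),m.sum(),np.nanmedian(W[m],0).round(),np.nanpercentile(W[m],[2,98],axis=0).round().tolist())
    for q in("cheese_slot","cheese_front","cheese_sign","sign_rest"):
        for r in pinpoint(c,q)[:3]:
            x=r["xy"][0]*640-.5;y=r["xy"][1]*400-.5
            print(c,"pt",q,round(r["p"],2),round(x),round(y),W[int(np.clip(round(y),0,399)),int(np.clip(round(x),0,639))].round())
print(grip_point_offset if 'grip_point_offset' in globals() else '')
E
```

```text
pics
{'t': 0.0, 'joints': array([ 6.25085313e+01,  1.96356768e+01,  8.73759580e+01, -4.71456044e-04,
        7.30733544e+01, -8.36453987e+00]), 'qvel': array([ 0.03894252,  0.07646816,  0.03975104,  0.03516326, -0.07065099,
       -0.01800466]), 'tau': array([ 1.58747025e-03, -4.31255114e+01, -2.44218117e+01,  7.18911644e-02,
        5.61749493e-02, -1.27872236e-04]), 'position': array([171.81621223, 495.67580991, 226.05958427]), 'tool_rot': array([[-9.44795733e-01,  3.27659219e-01, -6.77751297e-04],
       [ 3.27659854e-01,  9.44794834e-01, -1.31947467e-03],
       [ 2.07997883e-04, -1.46870593e-03, -9.99998900e-01]]), 'ft_force': array([-0.98557329, -0.86425819, -0.16420245]), 'wrist_torque': array([-0.01838156, -0.00649948, -0.02225552]), 'grip_force': 0.0, 'grip_width': 91.89187953876356}
top cheese_sign 0.63 445.0 245.0 541 [ 448. -413.    8.] [[401.0, -441.0, 1.0], [495.0, -386.0, 15.0]]
top cheese_sign 0.6 422.0 285.0 563 [ 322. -341.    9.] [[276.0, -372.0, 1.0], [369.0, -312.0, 16.0]]
top cheese_sign 0.59 402.0 187.0 573 [ 631. -278.    8.] [[583.0, -310.0, -1.0], [681.0, -2
[... 2651 characters left out ...]
8.0 153.0 512 [577. 469.  74.] [[557.0, 458.0, 8.0], [590.0, 488.0, 142.0]]
scene sauce_bottle_a 0.25 399.0 254.0 632 [795. 131.  68.] [[763.0, 111.0, 10.0], [813.0, 159.0, 74.0]]
scene salt_jar 0.58 399.0 254.0 695 [793. 132.  62.] [[739.0, 111.0, 1.0], [813.0, 170.0, 74.0]]
scene pt cheese_slot 0.94 316 170 [469.  22.  47.]
scene pt cheese_slot 0.31 151 271 [ 632. -459.   22.]
scene pt cheese_front 0.6 338 227 [666.  20.  41.]
scene pt cheese_sign 0.95 211 203 [ 499. -280.   58.]
scene pt cheese_sign 0.89 167 225 [ 495. -412.    9.]
scene pt cheese_sign 0.83 235 170 [ 358. -199.    7.]
scene pt sign_rest 0.92 214 215 [ 507. -284.   14.]
scene pt sign_rest 0.58 411 165 [535. 287.  44.]
18.8
```

```bash
python3 - <<'E'
from h import *
a=np.load('a.npz');W=cloud("top",a['topd']);S=cloud("scene",a['scd'])
crop=a['top'][150:320,290:500]
cv2.imwrite('pics/crop.png',cv2.resize(crop,None,fx=3.5,fy=3.5,interpolation=cv2.INTER_CUBIC)[:,:,::-1])
# sign plane
for n,C,im in(("top",W,a['top']),("scene",S,a['sc'])):
    m=(C[...,0]>420)&(C[...,0]<520)&(C[...,1]>-320)&(C[...,1]<-230)&(C[...,2]>62)&(C[...,2]<130)
    P=C[m];c=P.mean(0);
    for _ in range(3):
        c=P.mean(0);nn=np.linalg.svd(P-c)[2][2];nn*=np.sign(nn[2]);r=(P-c)@nn;P=P[abs(r)<4]
    print(n,"sign",c.round(1),"normal",nn.round(3),"yaw",np.degrees(np.arctan2(nn[1],nn[0])).round(1),len(P),r.std())
    r=cv2.minAreaRect(P[:,:2].astype(np.float32));print(r, cv2.boxPoints(r).round().tolist())
    # block
    m=(C[...,0]>400)&(C[...,0]<540)&(C[...,1]>-60)&(C[...,1]<110)&(C[...,2]>41)&(C[...,2]<55)
    hsv=cv2.cvtColor(im,cv2.COLOR_RGB2HSV)
    m&=(hsv[...,1]>70)
    k=cv2.connectedComponentsWithStats(m.astype(np.uint8))
    i=1+np.argmax(k[2][1:,4]);B=C[k[1]==i];r=cv2.minAreaRect(B[:,:2].astype(np.float32))
    print(n,"block",len(B),r,B.mean(0),np.median(B[:,2]))
    # rounds
    m=(C[...,0]>480)&(C[...,0]<690)&(C[...,1]>-70)&(C[...,1]<110)&(C[...,2]>38)&(C[...,2]<54)&(hsv[...,1]<60)
    k=cv2.connectedComponentsWithStats(m.astype(np.uint8))
    for i in range(1,k[0]):
        if k[2][i,4]>100: print(" round",k[2][i,4],C[k[1]==i].mean(0).round(1))
E
```

```text
top sign [ 461.6 -276.2   93.6] normal [ 0.691 -0.041  0.722] yaw -3.4 330 1.9832133523014406
((462.13140869140625, -276.6287536621094), (56.957035064697266, 62.342533111572266), 86.28618621826172) [[429.0, -303.0], [491.0, -307.0], [495.0, -250.0], [433.0, -246.0]]
top block 417 ((474.0094299316406, 19.574710845947266), (48.78255081176758, 95.04354095458984), 0.24554194509983063) [475.33737582  18.8086412   47.3538259 ] 47.16652284564793
 round 375 [627.5  20.3  44.4]
 round 394 [559.3  65.1  43.9]
 round 381 [559.3 -22.6  43.8]
scene sign [ 465.2 -275.7   91.7] normal [ 0.707 -0.043  0.706] yaw -3.4 628 1.7993076249840447
((465.7580261230469, -276.2086486816406), (56.60971450805664, 60.682464599609375), 85.33991241455078) [[433.0, -302.0], [494.0, -307.0], [498.0, -250.0], [438.0, -246.0]]
scene block 401 ((475.7216491699219, 21.388084411621094), (98.12886810302734, 52.04775619506836), 88.80474090576172) [476.24051486  20.61695663  47.26843228] 47.24158528877729
 round 424 [566.   64.5  43.7]
 round 430 [565.6 -22.9  43.7]
 round 475 [634.3  20.2  43.6]
```

View pics/scene.png

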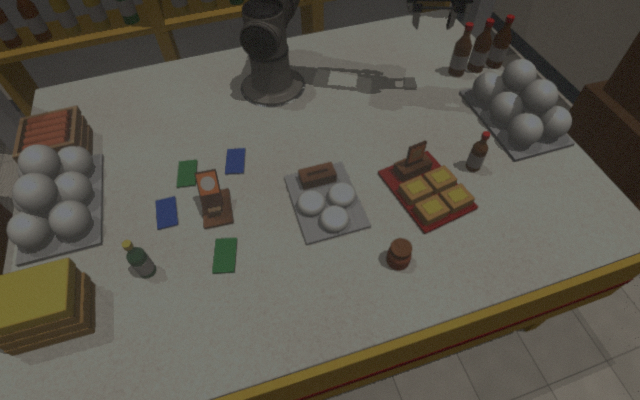

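View pics/crop.png

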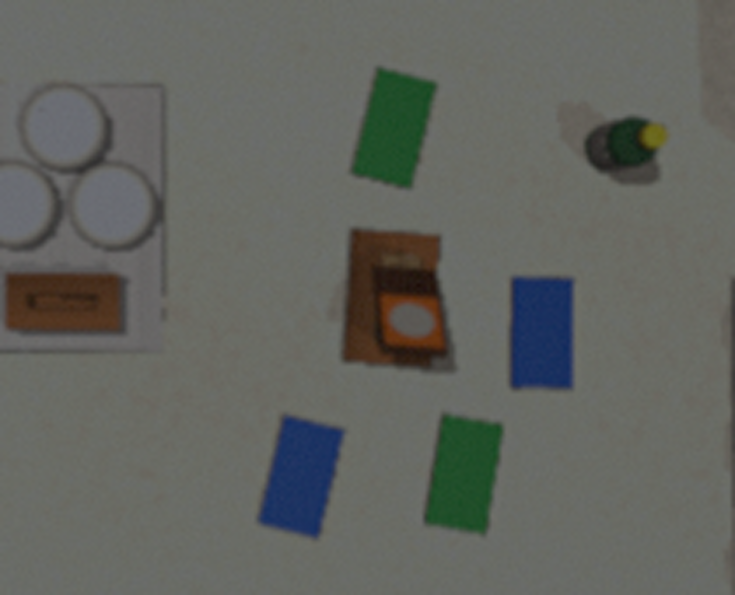

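The pictures show the cheese sign (white disc on orange, on the wooden rest) at top-pixel (406,239). The look-alikes are flat blue and green boards at (445,245), (377,285), (422,285) and (402,187), so only the orange one fits. The empty slot is in the block at about (306,233). I'll move over the slot for a close look on the way.

```bash
python3 -m inch '[[[0.5,-1,0.2,0,0,0.42,1],[0.5,-1,0.2,0,0,0.42,1],[0.5,-1,0.2,0,0,0.42,1],[0.5,-1,0.2,0,0,0.42,1],[0.5,-1,0.2,0,0,0.42,1]]]'; python3 -m inch '[[[0.7,-1,0.1,0,0,0,1],[0.7,-1,0.1,0,0,0,1],[0.7,-1,0.1,0,0,0,1],[0.7,-1,0.1,0,0,0,1],[0.7,-1,0.1,0,0,0,1]]]'; python3 - <<'E'
from h import *
print(camera_params("wrist"))
E
```

```text
t: 1.82
position: [273.3, 294.4, 267.6]
tool_rot: [[-1.0, 0.008, 0.002], [0.008, 1.0, 0.001], [-0.002, 0.001, -1.0]]
ft_force: [-1.3, -0.7, -0.0]
grip_width: 91.7
grip_force: 0.0
t: 2.45
position: [413.9, 94.1, 286.5]
tool_rot: [[-1.0, 0.009, 0.0], [0.009, 1.0, -0.0], [-0.0, -0.0, -1.0]]
ft_force: [-0.2, 0.0, 0.5]
grip_width: 91.8
grip_force: 0.0
{'K': array([[318.10530013,   0.        , 317.17109442],
       [  0.        , 318.10530013, 200.01437138],
       [  0.        ,   0.        ,   1.        ]]), 'k1': -0.025342798500759385, 'hand_eye': array([[ 2.22658830e-04,  9.66480064e-01,  2.56741576e-01,
         6.90375206e+01],
       [ 9.99999073e-01, -5.60020332e-04,  1.24089704e-03,
        -8.16917555e-01],
       [ 1.34308276e-03,  2.56741062e-01, -9.66479293e-01,
        -1.55808441e+02],
       [ 0.00000000e+00,  0.00000000e+00,  0.00000000e+00,
         1.00000000e+00]])}
```

```bash
python3 -m inch '[[[0.1,-0.37,-0.3,0,0,0,1],[0.1,-0.37,-0.3,0,0,0,1],[0.1,-0.37,-0.3,0,0,0,1]]]'; cat > slot.py <<'E'
from h import *
o=get_obs();im,d=snapshot("wrist");cv2.imwrite('pics/w1.png',im[:,:,::-1])
W=cloud("wrist",d,o);print(o["position"])
for q in("cheese_slot",):
    for r in pinpoint("wrist",q)[:3]:
        x=r["xy"][0]*640-.5;y=r["xy"][1]*400-.5
        print("pt",q,round(r["p"],2),round(x,1),round(y,1),W[round(y),round(x)].round(1))
hsv=cv2.cvtColor(im,cv2.COLOR_RGB2HSV)
top=(abs(W[...,2]-47)<4)&(hsv[...,1]>70)
k=cv2.connectedComponentsWithStats(top.astype(np.uint8));i=1+np.argmax(k[2][1:,4])
m=(k[1]==i).astype(np.uint8);print(k[2][i],k[3][i],"z",np.median(W[m>0][:,2]))
B=W[m>0];print("block",cv2.minAreaRect(B[:,:2].astype(np.float32)))
# hole inside filled block
cs,h=cv2.findContours(m,cv2.RETR_CCOMP,cv2.CHAIN_APPROX_NONE)
for c,hh in zip(cs,h[0]):
    a=cv2.contourArea(c)
    if hh[3]>=0 and a>150:
        # contour px lie on rim (z=47)
        P=W[c[:,0,1],c[:,0,0]];P=P[np.isfinite(P[:,0])];print("hole",a,cv2.minAreaRect(P[:,:2].astype(np.float32)),P.mean(0))
E
python3 slot.py
```

```text
t: 2.82
position: [431.1, 22.6, 225.2]
tool_rot: [[-1.0, 0.005, -0.004], [0.005, 1.0, 0.001], [0.004, 0.001, -1.0]]
ft_force: [-0.2, 0.3, -0.3]
grip_width: 91.8
grip_force: 0.0
[431.07102834  22.5953407  225.17766323]
pt cheese_slot 0.93 315.0 221.5 [483.2  18.7  23.2]
[ 270  201   91   43 3222] [315.3078833 222.1921167] z 44.94480166835618
block ((476.812744140625, 19.38338279724121), (99.44737243652344, 49.69198226928711), 89.68013000488281)
hole 572.5 ((477.09503173828125, 19.95777130126953), (15.106184959411621, 62.56290054321289), 0.13459710776805878) [477.26167632  19.72697804  44.0374302 ]
```

View pics/w1.png

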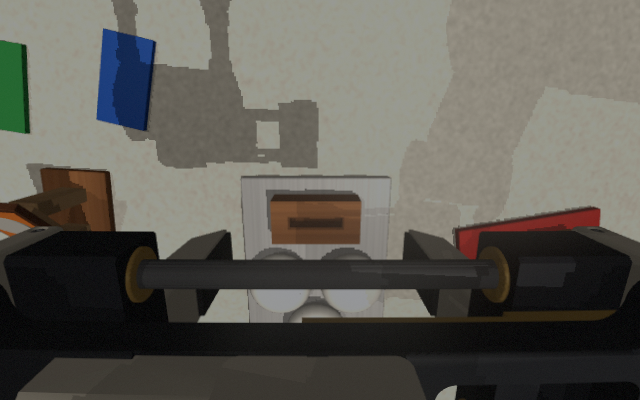

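The wrist view shows the slot at (315,222), which is (477, 20) with yaw about 0°. That agrees with the other cameras. Next, the sign from near.

```bash
python3 -m inch '[[[-0.1,-0.75,0.2,0,0,0,1],[-0.1,-0.75,0.2,0,0,0,1],[-0.1,-0.75,0.2,0,0,0,1]]]';python3 -m inch '[[[-0.05,-0.74,0.05,0,0,-0.08,1],[-0.05,-0.74,0.05,0,0,-0.08,1],[-0.05,-0.74,0.05,0,0,-0.08,1],[-0.05,-0.74,0.05,0,0,-0.08,1]]]'; cat > sign.py <<'E'
from h import *
import sys
o=get_obs();im,d=snapshot("wrist");cv2.imwrite('pics/'+sys.argv[1],im[:,:,::-1])
print(o["position"],o["joints"].round(1))
C=cloud("wrist",d,o)
m=(C[...,0]>415)&(C[...,0]<525)&(C[...,1]>-325)&(C[...,1]<-225)&(C[...,2]>52)&(C[...,2]<130)
g=np.array([.7,-.05,.7]);P=C[m];c=np.median(P@g)
P=P[abs(P@g-c)<8]
for _ in range(4):
    c=P.mean(0);nn=np.linalg.svd(P-c)[2][2];nn*=np.sign(nn[2]);r=(P-c)@nn;P=P[abs(r)<3]
yaw=np.arctan2(nn[1],nn[0]);t=np.arccos(nn[2])
print("n",nn.round(3),"yaw",np.degrees(yaw).round(1),"tilt",np.degrees(t).round(1),len(P))
X=nn;Y=np.cross([0,0,1],X);Y/=np.linalg.norm(Y);Z=np.cross(X,Y)
q=np.stack([P@Y,P@Z],1).astype(np.float32);r=cv2.minAreaRect(q);print(r)
lo,hi=np.percentile(q,[1,99],axis=0);print("size",hi-lo)
# edges
y=(lo[0]+hi[0])/2
for zz,n in((hi[1]-100,"origin from top"),(lo[1],"origin from bottom")):
    print(n,(X*((c@X)-4)+Y*y+Z*zz).round(1))
E
python3 sign.py w2.png
```

```text
t: 3.3
position: [412.5, -128.6, 268.8]
tool_rot: [[-1.0, 0.003, 0.003], [0.003, 1.0, -0.001], [-0.003, -0.001, -1.0]]
ft_force: [1.1, 0.3, 1.1]
grip_width: 92.1
grip_force: 0.0
t: 3.8
position: [402.8, -276.0, 277.6]
tool_rot: [[-0.998, 0.067, 0.001], [0.067, 0.998, -0.001], [-0.001, -0.0, -1.0]]
ft_force: [0.5, 0.2, 0.3]
grip_width: 91.9
grip_force: 0.0
[ 402.76010112 -275.99163687  277.57484396] [ -43.4   13.5   87.7    0.    78.7 -129.6]
n [ 0.715 -0.046  0.698] yaw -3.7 tilt 45.8 1582
((-247.57667541503906, -278.86053466796875), (92.34691619873047, 55.93803405761719), 89.86257934570312)
size [54.55640472 89.73951096]
origin from top [ 505.2 -281.1   43.1]
origin from bottom [ 498.1 -280.6   50.4]
```

View pics/w2.png

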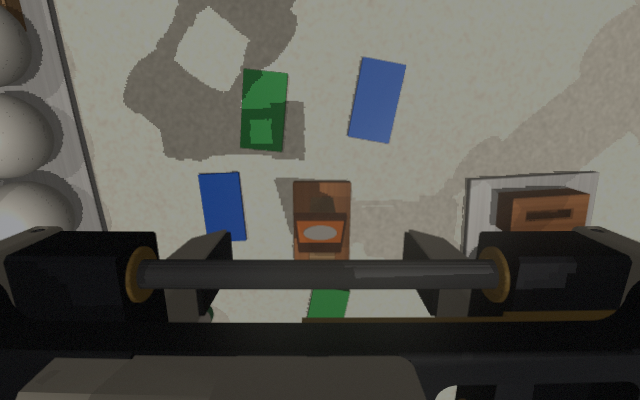

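The crop shows the sign at (320,232), upright in its rest, with a fit tilt of 45° and yaw of −3.7°. Its origin is about (504.5, −281, 45), which agrees with the given 45 mm height. Next I tilt the tool to line up with the board.

```bash
python3 -m inch '[[[0.03,-0.01,-0.07,-0.013,-0.2,0,1],[0.06,-0.01,-0.14,-0.026,-0.4,0,1],[0.09,-0.01,-0.21,-0.039,-0.6,0,1],[0.12,-0.01,-0.28,-0.052,-0.8,0,1],[0.135,-0.01,-0.34,-0.065,-0.998,0,1]]]';python3 -m inch '[[[0,0,0,0,0,0,1],[0,0,0,0,0,0,1]]]'; python3 -c "
from h import *
print(get_obs()['joints'].round(1))"; python3 sign.py w3.png
```

```text
t: 4.47
position: [449.8, -266.1, 243.7]
tool_rot: [[-0.745, 0.097, 0.66], [0.084, 0.995, -0.05], [-0.662, 0.018, -0.749]]
ft_force: [0.5, 0.1, 0.9]
grip_width: 91.8
grip_force: 0.0
t: 4.72
position: [450.5, -267.8, 245.2]
tool_rot: [[-0.748, 0.09, 0.658], [0.074, 0.996, -0.052], [-0.66, 0.01, -0.751]]
ft_force: [0.2, -0.2, -0.7]
grip_width: 91.7
grip_force: 0.0
[ -58.9    5.   117.4   51.4   43.3 -177.9]
[ 450.46592169 -267.79840238  245.2333577 ] [ -58.9    5.   117.4   51.4   43.3 -177.9]
n [ 0.686 -0.046  0.726] yaw -3.8 tilt 43.4 1367
((-246.9583740234375, -294.86083984375), (55.653011322021484, 93.87293243408203), 0.2972283661365509)
size [53.98205505 89.88468994]
origin from top [ 506.3 -280.8   45.1]
origin from bottom [ 499.  -280.3   52.1]
```

Joint 6 is at its limit, so I turn half round about the tool axis to use the equivalent grasp.

```bash
for i in 1 2 3 4; do python3 -m inch '[[[0,0,0,0.165,-0.013,-0.188,1],[0,0,0,0.33,-0.025,-0.375,1],[0,0,0,0.495,-0.038,-0.563,1],[0,0,0,0.66,-0.05,-0.75,1],[0,0,0,0.66,-0.05,-0.75,1]]]' | sed -n 1,3p; python3 -c "
from h import *
print(get_obs()['joints'].round(1))"; done
```

```text
t: 5.4
position: [450.3, -268.7, 244.8]
tool_rot: [[-0.464, 0.594, 0.657], [0.759, 0.649, -0.051], [-0.457, 0.475, -0.752]]
[ -58.9    5.2  117.3   51.3   43.4 -132.6]
t: 6.02
position: [450.2, -268.7, 244.8]
tool_rot: [[0.09, 0.748, 0.657], [0.996, -0.077, -0.049], [0.014, 0.659, -0.752]]
[-59.    5.2 117.3  51.4  43.6 -87.8]
t: 6.65
position: [450.1, -268.7, 244.8]
tool_rot: [[0.59, 0.466, 0.659], [0.651, -0.758, -0.047], [0.477, 0.456, -0.751]]
[-59.2   5.2 117.3  51.6  43.7 -43.1]
t: 7.28
position: [450.1, -268.7, 244.8]
tool_rot: [[0.745, -0.088, 0.661], [-0.076, -0.996, -0.047], [0.662, -0.015, -0.749]]
[-59.2   5.2 117.4  51.9  43.7   1.5]
```

```bash
cat > go.py <<'E'
from h import *
from scipy.spatial.transform import Rotation as Ro
import sys
yaw,tilt,x,y,z=map(float,sys.argv[1:6])   # sign yaw, lean back towards robot, target tcp
o=get_obs()
S=Ro.from_euler('ZY',[yaw,-tilt],degrees=True).as_matrix()
R=np.stack([S[:,0],-S[:,1],-S[:,2]],1)
rv=Ro.from_matrix(R@np.array(o["tool_rot"]).T).as_rotvec()/(np.pi/4)
print("shift",((np.array([x,y,z])-o["position"])/200).round(3),"turn",rv.round(3),"joints",o["joints"].round(1),"pos",o["position"].round(1))
E
# origin (505,-281,45); TCP 49 and 129 up the board
python3 go.py -3.8 45 414 -275.2 136.2; python3 go.py -3.8 45 470.4 -278.8 79.7
```

```text
shift [-0.181 -0.033 -0.543] turn [-0.025 -0.077  0.027] joints [-59.2   5.2 117.4  51.9  43.7   1.5] pos [ 450.1 -268.7  244.8]
shift [ 0.101 -0.051 -0.825] turn [-0.025 -0.077  0.027] joints [-59.2   5.2 117.4  51.9  43.7   1.5] pos [ 450.1 -268.7  244.8]
```

```bash
python3 -m inch '[[[-0.06,-0.01,-0.15,-0.01,-0.04,0.01,1],[-0.12,-0.02,-0.3,-0.02,-0.077,0.02,1],[-0.18,-0.033,-0.45,-0.025,-0.077,0.027,1],[-0.18,-0.033,-0.54,-0.025,-0.077,0.027,1],[-0.18,-0.033,-0.54,-0.025,-0.077,0.027,1]]]'; python3 sign.py w4.png; python3 go.py -3.8 45 414 -275.2 136.2; python3 go.py -3.8 45 470.4 -278.8 79.7
```

```text
t: 7.9
position: [413.8, -275.0, 135.8]
tool_rot: [[0.706, -0.067, 0.705], [-0.049, -0.998, -0.045], [0.706, -0.002, -0.708]]
ft_force: [-0.4, -0.1, -0.1]
grip_width: 91.9
grip_force: 0.0
[ 413.76934896 -275.01640274  135.78320288] [-67.7  17.2 130.5  79.6  40.2 -41.7]
n [ 0.699 -0.047  0.713] yaw -3.8 tilt 44.5 2838
((-247.11181640625, -287.375732421875), (91.49442291259766, 55.44523239135742), 89.91683197021484)
size [54.09250671 89.39203369]
origin from top [ 505.5 -281.6   43.9]
origin from bottom [ 497.9 -281.1   51.4]
shift [-0.001  0.001 -0.002] turn [-0.002  0.     0.001] joints [-67.7  17.1 130.5  79.5  40.2 -41.6] pos [ 414.1 -275.3  136.7]
shift [ 0.281 -0.017 -0.285] turn [-0.002  0.     0.001] joints [-67.7  17.1 130.5  79.5  40.2 -41.6] pos [ 414.1 -275.3  136.7]
```

View pics/w4.png

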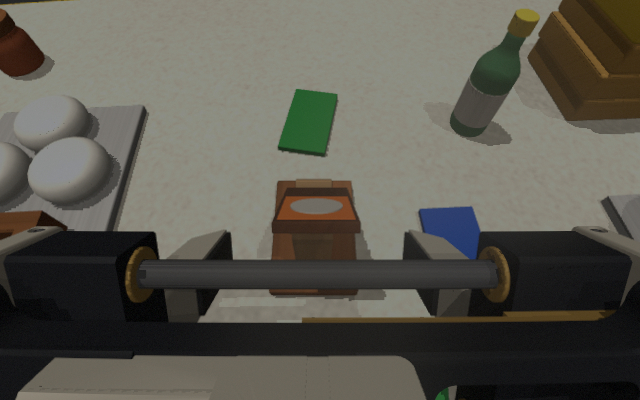

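The sign, at (316,210), is centred between the open fingers and the fit is consistent. I slide down along the board and grip.

```bash
python3 -m inch '[[[0.07,-0.004,-0.071,0,0,0,1],[0.14,-0.009,-0.143,0,0,0,1],[0.21,-0.013,-0.214,0,0,0,1],[0.28,-0.018,-0.285,0,0,0,1],[0.28,-0.018,-0.285,0,0,0,1]]]'; python3 -m inch '[[[0,0,0,0,0,0,0.5],[0,0,0,0,0,0,0.5],[0,0,0,0,0,0,0.5],[0,0,0,0,0,0,0.5],[0,0,0,0,0,0,0.5]]]'; python3 -m inch '[[[0,0,0,0,0,0,0.5],[0,0,0,0,0,0,0.5],[0,0,0,0,0,0,0.5],[0,0,0,0,0,0,0.5],[0,0,0,0,0,0,0.5]]]'; python3 go.py -3.8 45 470.4 -278.8 79.7
```

```text
t: 8.57
position: [471.0, -278.7, 80.2]
tool_rot: [[0.705, -0.066, 0.706], [-0.048, -0.998, -0.046], [0.708, -0.001, -0.706]]
ft_force: [0.3, -0.2, -0.2]
grip_width: 92.0
grip_force: 0.0
t: 9.2
position: [470.0, -279.0, 80.0]
tool_rot: [[0.705, -0.07, 0.706], [-0.051, -0.998, -0.047], [0.708, -0.003, -0.707]]
ft_force: [-2.4, 0.1, 3.2]
grip_width: 55.9
grip_force: 29.8
t: 9.82
position: [470.1, -279.0, 80.0]
tool_rot: [[0.705, -0.07, 0.706], [-0.051, -0.998, -0.047], [0.708, -0.003, -0.707]]
ft_force: [-4.8, -0.1, 6.0]
grip_width: 55.9
grip_force: 29.8
shift [ 0.002  0.001 -0.001] turn [-0.003  0.001  0.004] joints [-59.3  28.  127.6  97.2  36.  -54.4] pos [ 470.1 -279.    80. ]
```

Gripped at 55.9 mm. Lift straight up.

```bash
python3 -m inch '[[[0,0,0.1,0,0,0,0.5],[0,0,0.25,0,0,0,0.5],[0,0,0.45,0,0,0,0.5],[0,0,0.65,0,0,0,0.5],[0,0,0.8,0,0,0,0.5]]]'; python3 -m inch '[[[0,0.05,0,0,0.2,0,0.5],[0,0.1,0,0.02,0.4,0.01,0.5],[0,0.15,0,0.03,0.6,0.02,0.5],[0,0.2,0,0.05,0.8,0.03,0.5],[0,0.2,0,0.05,1,0.04,0.5]]]'; python3 go.py 0 0 476.8 19.7 246;python3 -c "
from h import *
o=get_obs();print(o['grip_force'],o['grip_width'],o['tool_rot'])"
```

```text
t: 10.45
position: [470.0, -278.8, 241.2]
tool_rot: [[0.705, -0.069, 0.706], [-0.05, -0.998, -0.047], [0.707, -0.002, -0.707]]
ft_force: [0.3, -0.9, -0.4]
grip_width: 55.6
grip_force: 29.8
t: 11.08
position: [470.1, -238.5, 240.6]
tool_rot: [[0.999, -0.037, -0.006], [-0.037, -0.999, -0.002], [-0.006, 0.002, -1.0]]
ft_force: [-0.2, -0.0, -1.4]
grip_width: 55.7
grip_force: 29.8
shift [0.033 1.291 0.027] turn [ 0.002 -0.007  0.047] joints [-35.1  19.4  85.4  -0.3  75.4  57.1] pos [ 470.1 -238.5  240.6]
29.813784062862396 55.70894188132768 [[ 0.9992918  -0.03717244 -0.00584058]
 [-0.03718319 -0.99930695 -0.00174327]
 [-0.00577173  0.00195921 -0.99998142]]
```

```bash
python3 -m inch '[[[0.01,0.25,0,0,0,0.02,0.5],[0.02,0.5,0,0,0,0.047,0.5],[0.033,0.7,0,0,-0.007,0.047,0.5],[0.033,0.7,0,0,-0.007,0.047,0.5]]]' | head -1; python3 -m inch '[[[0,0.25,-0.05,0,0,0,0.5],[0,0.5,-0.1,0,0,0,0.5],[0,0.59,-0.15,0,0,0,0.5],[0,0.59,-0.15,0,0,0,0.5],[0,0.59,-0.15,0,0,0,0.5]]]'; cat > hand.py <<'E'
from h import *
import sys
o=get_obs();p=o["position"];R=np.array(o["tool_rot"]);tag=sys.argv[1]
for cam in("wrist","scene"):
    im,d=snapshot(cam);cv2.imwrite(f'pics/{cam}{tag}.png',im[:,:,::-1]);C=cloud(cam,d,o)
    L=(C-p)@R   # tool frame: z down
    m=(abs(L[...,0])<22)&(abs(L[...,1])<27)&(L[...,2]>-20)&(L[...,2]<75)&(C[...,2]>52)
    P=L[m]
    if len(P)<50: print(cam,"few",len(P));continue
    for _ in range(4):
        c=np.median(P,0) if _==0 else P.mean(0);n=np.linalg.svd(P-c)[2][2];n*=np.sign(n[0]);P=P[abs((P-c)@n)<3]
    low=P[P[:,2]>35]
    print(cam,len(P),"n",n.round(3),"pitch deg",np.degrees(np.arcsin(n[2])).round(1),"yaw",np.degrees(np.arcsin(n[1])).round(1),"x face at tcp",(c[0]-((0-c[2])*n[2])/n[0]).round(1),"bottom z",np.percentile(P[:,2],[98,99.5]).round(1),"low x mid",low.mean(0).round(1) if len(low) else '', "y rng",np.percentile(P[:,1],[1,99]).round(1))
    for r in pinpoint(cam,"cheese_sign")[:1]: print("pt",r["p"],r["xy"]*np.array([640,400]))
E
python3 hand.py A; python3 go.py 0 0 476.8 19.7 200
```

```text
t: 11.58
t: 12.2
position: [477.0, 18.0, 210.0]
tool_rot: [[1.0, -0.001, 0.005], [-0.001, -1.0, -0.0], [0.005, 0.0, -1.0]]
ft_force: [0.4, 0.2, -0.4]
grip_width: 56.0
grip_force: 29.8
wrist 4096 n [ 0.999 -0.004  0.035] pitch deg 2.0 yaw -0.3 x face at tcp 5.4 bottom z [48.9 50.5] low x mid [ 4.1 -0.2 42.8] y rng [-26.8  26.4]
pt 0.77 [317.632 218.32 ]
scene 378 n [ 1.    -0.012  0.025] pitch deg 1.4 yaw -0.7 x face at tcp 4.8 bottom z [47.3 49. ] low x mid [ 3.9 -0.4 42.2] y rng [-25.7  25.1]
pt 0.77 [316.48 140.2 ]
shift [-0.001  0.008 -0.05 ] turn [0.    0.007 0.003] joints [-7.1 15.3 96.3  0.  68.1 83. ] pos [476.9  18.2 210.1]
```

View pics/wristA.png

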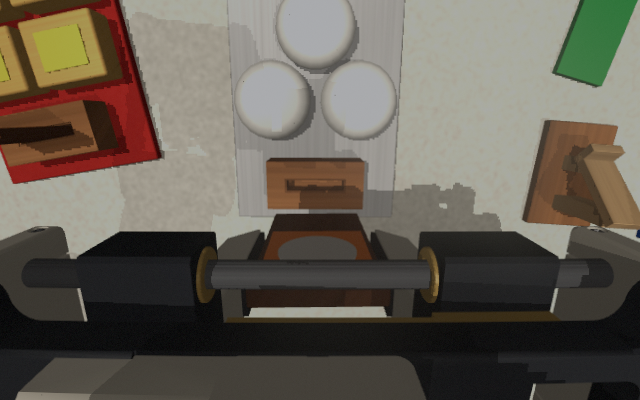

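View pics/sceneA.png

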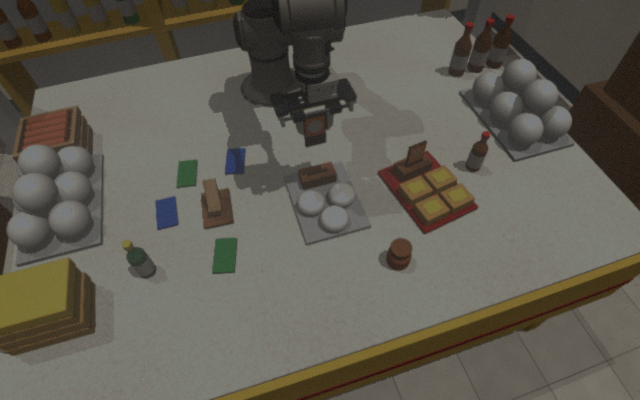

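The sign hangs upright in the gripper with its picture towards the cheeses (wrist (318,250)). The slot is in view at (315,185), so I measure it again from this reversed camera.

```bash
sed -i 's#pics/w1.png#pics/w5.png#; s/top=(abs(W\[...,2\]-47)<4)/top=(abs(W[...,2]-47)<5)\&(W[...,0]<520)/' slot.py; python3 slot.py
```

```text
[476.94090832  18.15136266 210.09522267]
pt cheese_slot 0.69 314.9 185.8 [471.1  19.3  20.6]
[ 266  162   99   47 3948] [315.01317123 184.73885512] z 44.85892541282324
block ((476.75537109375, 19.146839141845703), (99.95841979980469, 49.088558197021484), 89.81623077392578)
hole 641.0 ((476.07135009765625, 19.110946655273438), (60.42780685424805, 12.951053619384766), 89.70172119140625) [476.43771052  19.13296412  43.488102  ]
```

```bash
python3 -m inch '[[[0,0.006,-0.15,0,0,0,0.5],[0,0.006,-0.3,0,0,0,0.5],[0,0.006,-0.42,0,0,0,0.5],[0,0.006,-0.5,0,0,0,0.5],[0,0.006,-0.5,0,0,0,0.5]]]';  python3 hand.py B; python3 go.py 0 0 476.7 19.4 87
```

```text
t: 13.12
position: [476.0, 20.1, 109.0]
tool_rot: [[1.0, -0.001, 0.003], [-0.001, -1.0, 0.0], [0.003, -0.0, -1.0]]
ft_force: [0.0, -0.1, -0.3]
grip_width: 55.5
grip_force: 29.8
wrist 4108 n [ 0.999 -0.004  0.035] pitch deg 2.0 yaw -0.2 x face at tcp 5.4 bottom z [48.8 50.5] low x mid [ 4.1 -0.2 42.8] y rng [-26.8  26.4]
pt 0.92 [318.08 218.4 ]
scene 297 n [1.    0.004 0.023] pitch deg 1.3 yaw 0.3 x face at tcp 6.0 bottom z [46.1 48.2] low x mid [ 5.1 -0.  41.8] y rng [-25.6  24.9]
pt 0.89 [224.512 271.88 ]
shift [-0.003 -0.004 -0.118] turn [0.    0.009 0.001] joints [-6.800e+00  2.220e+01  1.042e+02  1.000e-01  5.320e+01  8.320e+01] pos [477.3  20.1 110.7]
```

```bash
python3 - <<'E'
import cv2
a=cv2.imread('pics/sceneB.png')[120:250,250:410];b=cv2.imread('pics/wristB.png')[130:320,190:450]
a=cv2.resize(a,(480,390),interpolation=2)
b=cv2.resize(b,(534,390),interpolation=2)[:,107:427]
cv2.imwrite('pics/ab.png',cv2.hconcat([a,b]))
E
```

```text
(no output)
```

View pics/ab.png

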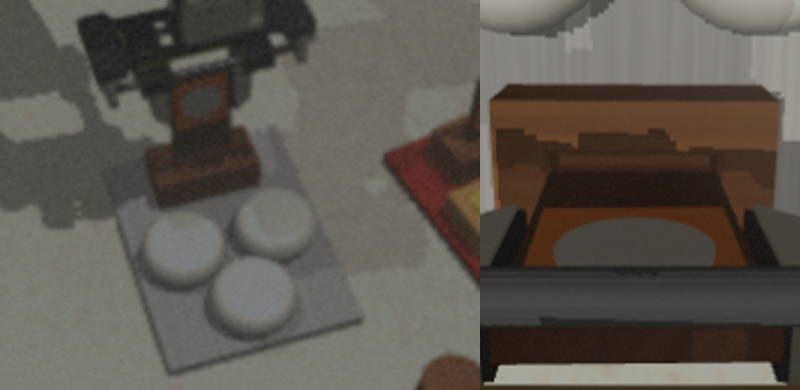

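Both views show the sign over the slot, centred left to right (wrist crop, about (635,160)), picture towards the cheeses. Lower it slowly while watching the force.

```bash
python3 -m inch '[[[0,-0.003,-0.03,0,0,0,0.5],[0,-0.003,-0.055,0,0,0,0.5],[0,-0.003,-0.08,0,0,0,0.5],[0,-0.003,-0.1,0,0,0,0.5],[0,-0.003,-0.1,0,0,0,0.5]]]'
```

```text
t: 13.95
position: [476.4, 19.7, 89.4]
tool_rot: [[1.0, -0.001, 0.004], [-0.001, -1.0, 0.0], [0.004, -0.0, -1.0]]
ft_force: [0.6, -0.2, -0.8]
grip_width: 55.9
grip_force: 29.8
```

No contact force and the bottom is about 7 mm inside. Continue.

```bash
python3 -m inch '[[[0,0,-0.02,0,0,0,0.5],[0,0,-0.04,0,0,0,0.5],[0,0,-0.055,0,0,0,0.5],[0,0,-0.065,0,0,0,0.5],[0,0,-0.065,0,0,0,0.5]]]'
```

```text
t: 14.58
position: [476.6, 19.7, 76.7]
tool_rot: [[1.0, -0.001, 0.005], [-0.001, -1.0, 0.0], [0.005, -0.0, -1.0]]
ft_force: [0.4, 0.2, -0.7]
grip_width: 55.8
grip_force: 29.8
```

```bash
python3 -m inch '[[[0,0,-0.007,0,0,0,0.5],[0,0,-0.014,0,0,0,0.5],[0,0,-0.02,0,0,0,0.5],[0,0,-0.02,0,0,0,0.5]]]'
```

```text
t: 15.08
position: [476.6, 19.7, 72.7]
tool_rot: [[1.0, -0.001, 0.005], [-0.001, -1.0, 0.0], [0.005, -0.0, -1.0]]
ft_force: [-0.2, 0.3, -0.7]
grip_width: 56.2
grip_force: 29.8
```

```bash
python3 -m inch '[[[0,0,-0.005,0,0,0,0.5],[0,0,-0.01,0,0,0,0.5],[0,0,-0.01,0,0,0,0.5]]]'
```

```text
t: 15.45
position: [477.2, 20.1, 72.0]
tool_rot: [[1.0, -0.001, 0.007], [-0.001, -1.0, 0.001], [0.007, -0.001, -1.0]]
ft_force: [-2.3, 2.3, 10.1]
grip_width: 55.6
grip_force: 29.9
```

It touched bottom at the predicted height (TCP 72). Let go and rise.

```bash
python3 -m inch '[[[0,0,0.005,0,0,0,0.65],[0,0,0.005,0,0,0,0.8],[0,0,0.005,0,0,0,0.95],[0,0,0.005,0,0,0,1],[0,0,0.005,0,0,0,1]]]'; python3 -m inch '[[[0,0,0.1,0,0,0,1],[0,0,0.25,0,0,0,1],[0,0,0.45,0,0,0,1],[0,0,0.65,0,0,0,1],[0,0,0.65,0,0,0,1]]]'; python3 - <<'E'
from h import *
o=get_obs();im,d=snapshot("wrist");W=cloud("wrist",d,o);im2,d2=snapshot("scene");S=cloud("scene",d2)
for n,C in(("w",W),("s",S)):
    m=(C[...,0]>455)&(C[...,0]<500)&(C[...,1]>-25)&(C[...,1]<65)&(C[...,2]>55)&(C[...,2]<150)
    P=C[m];print(n,len(P),P.mean(0).round(1),np.percentile(P,[2,98],axis=0).round(1).tolist())
a=cv2.resize(im2[110:250,230:500],None,fx=1.8,fy=1.8,interpolation=2);b=cv2.resize(im[100:352,180:460],(280,252))
cv2.imwrite('pics/end.png',cv2.hconcat([a,b])[:,:,::-1])
E
```

```text
t: 16.08
position: [476.7, 19.7, 71.7]
tool_rot: [[1.0, -0.001, 0.005], [-0.001, -1.0, 0.0], [0.005, -0.0, -1.0]]
ft_force: [1.5, 0.4, 0.0]
grip_width: 90.9
grip_force: 0.0
t: 16.7
position: [478.4, 19.5, 204.7]
tool_rot: [[1.0, -0.001, 0.012], [-0.0, -1.0, -0.001], [0.012, 0.001, -1.0]]
ft_force: [0.3, -0.9, -0.4]
grip_width: 91.9
grip_force: 0.0
w 1702 [480.3  19.1 103.5] [[474.3, -7.6, 58.8], [482.9, 45.6, 120.9]]
s 367 [481.3  21.   94. ] [[474.7, -5.4, 58.0], [485.3, 48.1, 123.5]]
```

View pics/end.png

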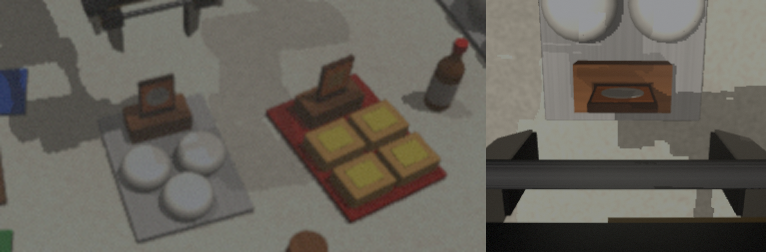

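The sign stands upright in its slot at (157,95), its top about 122 mm up (home height), with the picture over the cheeses. The sweets sign is undisturbed at (335,75) and the gripper is clear.

```bash
python3 -m inch '[[[0,0,0,0,0,0,1],[0,0,0,0,0,0,1]]]' | head -2; python3 -c "
from cell import *
print(sign_off())"
```

```text
t: 17.05
position: [476.2, 19.7, 200.8]
the job is handed in; nothing more can be done
None
```

The cheese sign stands upright and fully home in the cheese slot, picture towards the customers; I lowered it in the gripper, let go and handed the job in at about 17 s, and the final pictures showed the sweets sign still in its slot (no verdict was returned).

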